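# Refill the gravity-feed can rack, oldest stock first

## Robot

A 7-joint arm with a two-finger parallel gripper is mounted at the origin on the work surface. World frame = base frame: x ahead of the robot, y to its left, z up, the work surface at z = 0. Lengths are in m, angles in rad, forces in N, time in s.
With the tool pointing down it reaches from about 0.425 to 0.875 m from the base axis. Payload 4.7 kg.
Tool frame: the origin (TCP) lies on the centre line of the jaws, within the pads' length; the fingertips stand arm.nose_length ahead of it and the grasp point (between the pads) lies 11 mm behind it (arm.nose_length is the distance from the TCP to the fingertips, in m); z points along the fingers, x is the direction in which the jaws open and shut, and the axes are right-handed (so a half turn about z gives the same grasp; the last joint's range is limited). The gripper opens to 85 mm and grips with 20 to 120 N. Pads are 22 mm wide; open, the fingers measure 114 mm over their backs; the gripper's body (76 mm by 85 mm) begins 54 mm behind the grasp point. The pads swing forward as they close: fully open they stand 13 mm farther back than shut.
Start: joints at [1.248, 0.321, -0.07, 1.45, 0.023, 1.371, -0.057], TCP at [0.215, -0.614, 0.239] pointing down, gripper open.
Joint ranges: [-2.86, 2.86], [-0.3, 2.09], [-1.38, 1.24], [0.06, 2.45], [-1.56, 4.7], [0.09, 2.05], [-2.69, 2.69]. Speed limits (rad/s): [2.57, 2.57, 3.14, 3.14, 3.14, 3.14, 3.14].

## Interface

Orientations are given as a unit quaternion [x, y, z, w].
In Python, from plant import telemetry, eyes, hand_in, trace, spot_point, arm gives the robot as it stands.
- The arm moves only by the tool carry_out, never from a script. Its argument "steps" is a list of rows, each an object of numbers: "claw": the gripper's target within -1 to 1 (shut at 1, half-way at 0, fully open at -1); "tx", "ty", "tz": the shift along the tool's x, y, z in units of 60 mm (1.0 is 60 mm); "yaw": the turn about the tool's z in units of 6 degrees (1.0 is 6 degrees). A call has 1 to 8 rows; each row is the pose to reach, as a shift and turn from the pose commanded when the call began, along the tool's axes at that moment; what a row does not reach only later rows make up. A row lasts 1/8 s, in which the tool goes at most 62.5 mm and 10.7 degrees, less where a joint would pass 70% of its speed; a pose out of reach is approached as far as the arm can. A call with a gripper value outside its range is refused whole. The fingers move at their own pace and stop on an object; "grip_force" is the grip in N (left out, the last holds). Time passes only in rows, so rows that repeat a pose let the fingers close. It gives the time, the measured TCP pose, the force and the opening at its end, in the units of the state.
- telemetry.read_state(): the state, without advancing time (a new reading comes with each control period).
- eyes.read_camera(name): name is "side" or "top"; returns (picture, depth): 400x640x3 uint8, blue, green, red; 400x640 float32, m along the optical axis (not along the pixel's ray), 0 where there is no reading.
- eyes.camera_model(name): a dict with "K" (3x3 intrinsics, pixels), "D" ([k1, k2, p1, p2, k3] as OpenCV has them; the pictures are not rectified), "xyz" and "attitude" of the camera in the world. Camera axes: x right, y up, looking along -z (the intrinsics and any distortion apply to the point x, -y, -z); pixel columns grow to the right and rows downward; lengths in m; the calibration is good to about 2 mm. A picture is of the moment at which its call begins. camera_model takes no time and is no camera call.
- hand_in(): hands the job in, once; it reports no verdict.
Trained networks look in the newest picture that a camera, given by its name, has taken for a name from the list of things; names that differ only in an ending like _2 or _b are one class to them, and where a whole thing is asked for, a point or a joint stands for the part that bears it (a point fixed in the world has none). Each returns a list of dicts, best first, with "p" (0 to 1); they miss things now and then, are a little off and sometimes report something else, mostly with a low value. They report only what shows in the picture. A call takes as long as a camera call. They do not tell look-alikes from the thing itself.
- trace(camera, thing): "mask" (400x640 bool, what is visible of it) and "box" ([centre column, centre row, width, height] in pixels, round what is visible of it).
- spot_point(camera, thing): "position" ([column, row] in pixels: a listed point, or the origin of a listed thing).
The state is a dict: "time_s": time; "joint_pos": joint angles; "dq": joint speeds; "joint_torque": joint torques, N m; "ee_pos": TCP position; "ee_rot": TCP orientation; "contact_force": force on the tool from outside, world axes, zero at the start; "torque": the same for the moment, N m; "finger_gap": finger opening in m.
Only numpy, scipy, OpenCV 4.12 (cv2) and the standard library are available. Lean on these libraries where they do the work, as an engineer would, in place of code of your own. Each camera call takes 0.05 s, during which the arm holds its last target.

## Task

The can rack has just been washed and its stop gate was left up: push the gate fully down to its stop. Then load the three taped cans from the draining rack one by one in the order in which they are to come out, red first, then yellow, then green: lay each on its side in the open bay at the high end, without dropping it, so that it rolls down and queues up square behind the gate. Leave the plain can on the draining rack and do not shift the shaker or the clear canister.

Things in the scene. Friction and masses are not known exactly. Their poses are not given: they have to be found in the camera images.
- can_rack: Fixed sheet-steel can rack, 132 mm wide overall: one straight lane 382 mm long, 100 mm wide inside. Origin on the table under its middle; +x level along the lane to the high loading end, -x to the low outlet, z up. Lane floor rises 9 degrees towards +x: 35 mm above the table at x = -100 mm (the gate), 71 mm at 126 mm. Side panels 48 mm above the floor. Beyond the gate: a pick-up trough with lip.
- gate (a joint): Height of the stop gate above home, m: 0 = fully down, stops the cans; 0.06 and more = cans roll out under it. A clear plate 98 mm wide sliding vertically in channels, with a blue bar handle on top. Stays where left (friction 5 N): about 3 N straight down moves it; hard stop at home.
- gate_handle (a point): Middle of the top face of the gate's blue bar handle (80 mm along the can rack's y, 24 mm along its x, 18 mm high). Moves with the gate; 166 mm above the table when the gate is home. The guide channels beside it end 130 mm above the table.
- loading_bay (a point): Where a can's centre is when it lies on the lane floor in the middle of the open loading bay, axis across the lane (can rack's y); 99 mm above the table. Along the lane 60 mm free each way, then the end wall (56 mm high) or a hoop over the lane; 50 mm to each side panel (tops flare outwards here, to 70 mm above the floor). A can let go here rolls down to the gate by itself.
- hoop (a point): Top middle of the upper cross hoop over the lane, 74 mm above the lane floor. From 18 mm uphill of here down to the gate two hold-down rods, 57 mm apart and 65 mm above the floor, cover the lane: cans go in only at the loading bay.
- place1 (a point): The lane's front place: centre of the can that rests against the closed gate. Places are 54 mm apart along the slope.
- place2 (a point): The lane's second place: centre of the can that rests behind the front one. Places are 54 mm apart along the slope.
- place3 (a point): The lane's third place: centre of the can that rests behind the second one. Places are 54 mm apart along the slope.
- draining_rack: Fixed wire draining rack 330 x 252 mm, wire tops 25 mm above the table, on a 360 x 290 mm sheet pan. Origin on the table under its middle; x along the wires (5 mm thick, 28 mm apart). Four cans lie on it on their sides, each between two wires, axes along x, two rows 112 mm apart, 45 mm or more free end to end.
- red_can: Food can with a red tape band round its middle and red dots on its ends: steel with a white label, 54 mm in diameter, 89 mm long, about 0.2 kg. Origin at its centre: on its axis, half-way along; x along its axis. At the start it lies on the draining rack, centre 48 mm above the table.
- yellow_can: Food can with a yellow tape band round its middle and yellow dots on its ends: steel with a white label, 54 mm in diameter, 89 mm long, about 0.2 kg. Origin at its centre: on its axis, half-way along; x along its axis. At the start it lies on the draining rack, centre 48 mm above the table.
- green_can: Food can with a green tape band round its middle and green dots on its ends: steel with a white label, 54 mm in diameter, 89 mm long, about 0.2 kg. Origin at its centre: on its axis, half-way along; x along its axis. At the start it lies on the draining rack, centre 48 mm above the table.
- plain_can_center (a point): Centre of the plain can (white label, no tape), same size, also lying on the draining rack; not to be loaded.
- clear_crock: Clear plastic canister, 110 mm across, 100 mm high, a bystander. Origin at the centre of its underside.
- shaker: Metal shaker, 64 mm across, 105 mm high, a bystander. Origin at the centre of its underside.
There are look-alikes about, which are no part of the job. Leave any orange or turquoise look-alike of the green_can alone.

How it is judged:
On the way, in this order (a step that is already met when the one before it is completed fails the run):
1. the gate is pushed fully down (value of joint gate below 0.004 m), for 0.2 s.
2. the red-taped can lies in the front place (value of joint gate below 0.004 m and distance between red_can and place1 below 0.014 m), for 0.2 s.
3. the yellow-taped can lies in the second place behind the red one (all of step 2 and distance between yellow_can and place2 below 0.014 m), for 0.2 s.
4. the green-taped can lies in the third place behind the yellow one (all of step 3 and distance between green_can and place3 below 0.014 m), for 0.2 s.
At the end, for the whole second after the job is handed in: The gate is home (less than 4 mm up); the red, yellow and green cans lie at rest in the lane's first, second and third place counted from the gate, each within 14 mm of its place and square across the lane within 0.2 rad (all of step 4 and angle between the x axis of each of red_can, yellow_can, green_can and the y axis of can_rack, either way round below 0.2 rad and linear speed of each of red_can, yellow_can, green_can below 0.02 m/s); the robot touches nothing.
It fails at once if a can is dropped into the loading bay (it comes down faster than 0.7 m/s) ((horizontal distance between red_can and loading_bay below 0.06 m and z of red_can in the frame of loading_bay below 0.025 m and linear speed of red_can above 0.7 m/s) or (horizontal distance between yellow_can and loading_bay below 0.06 m and z of yellow_can in the frame of loading_bay below 0.025 m and linear speed of yellow_can above 0.7 m/s) or (horizontal distance between green_can and loading_bay below 0.06 m and z of green_can in the frame of loading_bay below 0.025 m and linear speed of green_can above 0.7 m/s)).
It fails at once if the plain can is moved by more than 25 mm (distance of plain_can_center from where it was at the start of the episode above 0.025 m).
It fails at once if the shaker or the clear canister is moved by more than 30 mm (distance of any of clear_crock, shaker from where it was at the start of the episode above 0.03 m).
It also fails if it takes over 72 s, if anything falls off the work surface, if the arm or the gripper's body presses on something with over 40 N, if the wrist force passes 120 N, or if a joint passes its speed limit or range.

## Working session

There is one attempt and no reset: what is moved stays moved. The work goes in short steps, Python scripts to look and compute and a tool call to move; the robot and the scene stay as the last step left them, time stands still between calls to the robot, and variables do not carry over. Pictures are saved under pics/ and viewed, and the job is handed in when it is done.

Besides the shell and the picture viewer there is one more tool, called after "Emit:" by a JSON object that holds its "op" and its "data", one argument or row to a line. carry_out: Moves the arm, as the interface text tells. Its arguments: {"type":"object","properties":{"steps":{"type":"array"},"grip_force":{"type":"number"}},"required":["steps"]}

```bash
ls; mkdir -p pics; python3 - <<'E'
from plant import telemetry, eyes, arm
import cv2
print(arm.nose_length, [a for a in dir(arm) if a[0]!='_'])
for n in ("side","top"):
    p,d=eyes.read_camera(n); cv2.imwrite(f"pics/{n}0.png",p)
    print(n,eyes.camera_model(n))
print(telemetry.read_state())
E
```

```text
pics
0.008 ['Unreachable', 'nose_length']
side {'K': array([[410.55296559,   0.        , 318.90230665],
       [  0.        , 410.55296559, 202.77208849],
       [  0.        ,   0.        ,   1.        ]]), 'D': array([-0.02238431,  0.        ,  0.        ,  0.        ,  0.        ]), 'xyz': array([0.37509243, 0.64444325, 0.77405516]), 'attitude': array([-0.04958328,  0.42299811,  0.89680384, -0.11982059])}
top {'K': array([[383.86335829,   0.        , 319.94195644],
       [  0.        , 383.86335829, 206.3999742 ],
       [  0.        ,   0.        ,   1.        ]]), 'D': array([-0.07464367,  0.        ,  0.        ,  0.        ,  0.        ]), 'xyz': array([ 0.41306581, -0.10350414,  1.19269063]), 'attitude': array([-0.05523988,  0.05319909,  0.70946012, -0.70056031])}
{'time_s': 0.1, 'joint_pos': array([ 1.24807023,  0.3217553 , -0.07008653,  1.45153066,  0.02263205,
        1.37077417, -0.0569084 ]), 'dq': array([ 0.00030441, -0.00143207,  0.00045111, -0.00207597,  0.00110079,
        0.00044065,  0.00037982]), 'joint_torque': array([ 2.97240267e-04, -4.94875002e+01, -3.83919189e-01, -3.15211415e+01,
        1.29004239e-02,  7.44297547e-03,  2.92236336e-06]), 'ee_pos': array([ 0.2146196 , -0.61307137,  0.23833991]), 'ee_rot': array([ 8.15634050e-01, -5.78567532e-01, -7.18789666e-04, -4.35448264e-04]), 'contact_force': array([-0.57785673, -0.05153065,  0.33135454]), 'torque': array([ 0.0179515 , -0.0312783 ,  0.00290747]), 'finger_gap': 0.08533189091496302}
```

View pics/top0.png

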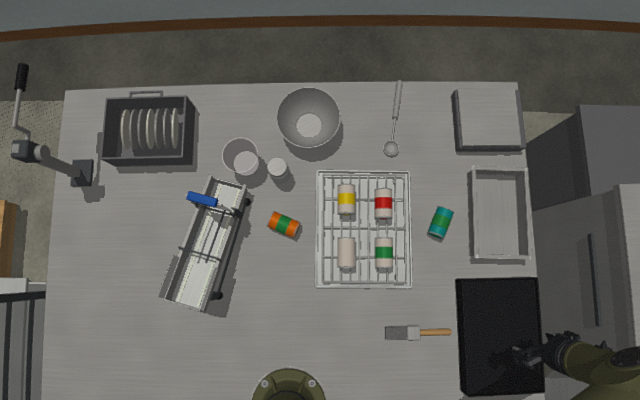

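View pics/side0.png

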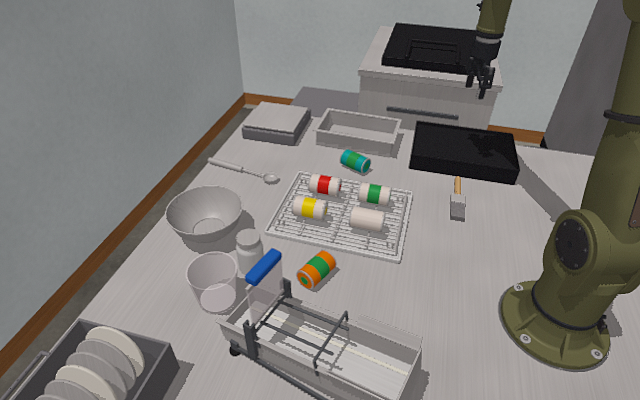

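```bash
cat > h.py <<'E'
import numpy as np, cv2
from scipy.spatial.transform import Rotation as R
from plant import telemetry, eyes, trace, spot_point
M={n:eyes.camera_model(n) for n in("side","top")}
def ray(n,uv):
    m=M[n]; q=cv2.undistortPoints(np.array([[uv]],float),m["K"],m["D"])[0,0]
    d=R.from_quat(m["attitude"]).as_matrix()@np.array([q[0],-q[1],-1.]); return m["xyz"],d
def onz(n,uv,z):
    o,d=ray(n,uv); return o+d*(z-o[2])/d[2]
def dep(n,uv,D):
    o,d=ray(n,uv); r,c=int(round(uv[1])),int(round(uv[0])); w=D[r-1:r+2,c-1:c+2]; return o+d*np.median(w[w>0])
def proj(n,p):
    m=M[n]; q=R.from_quat(m["attitude"]).as_matrix().T@(np.array(p)-m["xyz"]); q=np.array([q[0],-q[1],-q[2]])
    return cv2.projectPoints(q[None],np.zeros(3),np.zeros(3),m["K"],m["D"])[0][0,0]
def tri(a,b):
    o1,d1=ray("top",a);o2,d2=ray("side",b)
    A=np.stack([d1,-d2],1); s=np.linalg.lstsq(A,o2-o1,rcond=None)[0]
    p,q=o1+d1*s[0],o2+d2*s[1]; return (p+q)/2,np.linalg.norm(p-q)
np.set_printoptions(precision=4,suppress=True)
E
python3 - <<'E'
from h import *
D={}
for n in("top","side"): _,D[n]=eyes.read_camera(n)
for t in ["gate_handle","loading_bay","hoop","place1","place2","place3","can_rack","draining_rack","red_can","plain_can_center","clear_crock","shaker"]:
    r={}
    for n in("top","side"):
        r[n]=spot_point(n,t)[:4 if t=="red_can" else 1]
        for e in r[n]:
            print(t,n,np.round(e["position"],1),round(e["p"],2),end=" ; ")
    if r["top"] and r["side"] and t!="red_can": print("\n   tri",*tri(r["top"][0]["position"],r["side"][0]["position"]))
    else: print()
E
```

```text
gate_handle top [201.7 199.1] 0.83 ; gate_handle side [262.8 266.7] 0.64 ; 
   tri [0.5861 0.2022 0.2291] 0.002140030388919323
loading_bay top [342.7 196.7] 0.52 ; loading_bay side [372.1 367. ] 0.61 ; 
   tri [ 0.537  -0.1372 -0.4666] 0.36520505911315965
hoop top [196.3 251.5] 0.9 ; hoop side [332.3 337. ] 0.88 ; 
   tri [0.452  0.2433 0.1302] 0.006179821915389158
place1 top [206.5 235.2] 0.93 ; place1 side [306.3 335.5] 0.66 ; 
   tri [0.5025 0.2281 0.09  ] 0.00201295832247722
place2 top [206.5 235.2] 0.93 ; place2 side [306.3 335.5] 0.66 ; 
   tri [0.5025 0.2281 0.09  ] 0.00201295832247722
place3 top [206.5 235.2] 0.93 ; place3 side [306.3 335.5] 0.66 ; 
   tri [0.5025 0.2281 0.09  ] 0.00201295832247722
can_rack top [214.9 244.1] 0.76 ; can_rack side [313.2 362.4] 0.78 ; 
   tri [ 0.4852  0.2283 -0.0003] 0.004734704413689363
draining_rack top [359.  224.3] 0.7 ; draining_rack side [344.  212.8] 0.77 ; 
   tri [ 0.5301 -0.2215  0.0151] 0.0156045384477594
red_can top [383.  203.4] 0.86 ; red_can top [347.  251.9] 0.17 ; red_can side [324.  183.9] 0.59 ; 
plain_can_center top [346.4 249.3] 0.71 ; plain_can_center side [365.4 217.5] 0.86 ; 
   tri [ 0.4584 -0.1782  0.05  ] 0.0036951673901127044
clear_crock top [244.7 163.6] 0.85 ; clear_crock side [219.6 298.3] 0.72 ; 
   tri [0.7367 0.1373 0.0059] 0.003117903094561423
shaker top [281.3 175.5] 0.81 ; shaker side [252.6 269.7] 0.9 ; 
   tri [ 0.7022  0.0222 -0.0126] 0.00046729136066757143
```

```bash
python3 - <<'E'
from h import *
I,D=eyes.read_camera("top")
def cloud(n,mask,D):
    r,c=np.nonzero(mask&(D>0)); m=M[n]
    q=cv2.undistortPoints(np.stack([c,r],1).astype(float)[:,None],m["K"],m["D"])[:,0]
    P=np.stack([q[:,0],-q[:,1],-np.ones(len(q))],1)*D[r,c][:,None]
    return P@R.from_quat(m["attitude"]).as_matrix().T+m["xyz"],np.stack([c,r],1)
m=trace("top","can_rack")[0]; print(m["p"],m["box"])
P,uv=cloud("top",m["mask"],D)
print(P.min(0),P.max(0))
for lo in(0.04,0.07):
    Q=P[(P[:,2]>lo)&(P[:,2]<.14)]
    print(lo,len(Q),cv2.minAreaRect((Q[:,:2]*1000).astype(np.float32)))
hsv=cv2.cvtColor(I,cv2.COLOR_BGR2HSV)
roi=np.zeros(D.shape,bool);roi[185:215,180:225]=1
b=(cv2.inRange(hsv,(100,120,60),(125,255,255))>0)&roi
H,_=cloud("top",b,D);H=H[H[:,2]>.19]
print("handle",len(H),np.median(H,0),cv2.minAreaRect((H[:,:2]*1000).astype(np.float32)))
r,c=np.nonzero(b); print(onz("top",(c.mean(),r.mean()),.229))
# cans by colour bands
for nm,lo,hi,ro in[("red",(0,150,80),(8,255,255),(185,225,370,400)),("yellow",(20,120,80),(35,255,255),(180,220,330,362)),("green",(50,100,50),(80,255,255),(235,270,370,400))]:
    roi=np.zeros(D.shape,bool);roi[ro[0]:ro[1],ro[2]:ro[3]]=1
    k=(cv2.inRange(hsv,lo,hi)>0)&roi
    r,c=np.nonzero(k); Q,_=cloud("top",k,D)
    print(nm,len(r),c.mean(),r.mean(),"top z",np.percentile(Q[:,2],90),onz("top",(c.mean(),r.mean()),.070),np.median(Q,0))
for t in("draining_rack","red_can","yellow_can","green_can","plain_can_center"):
    for e in trace("top",t)[:4]:
        Q,_=cloud("top",e["mask"],D)
        if "can" in t: Q=Q[Q[:,2]>.035]
        print(t,round(e["p"],2),np.round(e["box"],1),cv2.minAreaRect((Q[:,:2]*1000).astype(np.float32)))
cv2.imwrite("pics/crop1.png",cv2.resize(I[165:295,260:460],None,fx=4,fy=4,interpolation=cv2.INTER_CUBIC))
cv2.imwrite("pics/crop2.png",cv2.resize(I[165:320,150:265],None,fx=3.8,fy=3.8,interpolation=cv2.INTER_CUBIC))
E
```

```text
0.61 [204.1, 245.6, 93.1, 133.6]
[ 0.2895  0.1183 -0.007 ] [0.684  0.346  0.2426]
0.04 4834 ((487.3951110839844, 228.6533966064453), (133.04190063476562, 383.4494323730469), 73.0318832397461)
0.07 2859 ((486.76251220703125, 228.84642028808594), (133.04190063476562, 382.1268005371094), 73.0318832397461)
handle 272 [0.5842 0.1987 0.2373] ((584.6895141601562, 200.05850219726562), (78.88045501708984, 23.541969299316406), 74.36125183105469)
[0.5859 0.2019 0.229 ]
red 183 382.9836065573771 202.13661202185793 top z 0.07647836747993289 [ 0.5972 -0.2886  0.07  ] [ 0.5971 -0.288   0.0719]
yellow 193 346.0362694300518 198.55958549222797 top z 0.0755159194307129 [ 0.6093 -0.1791  0.07  ] [ 0.6102 -0.1787  0.0714]
green 181 383.54696132596683 252.08839779005524 top z 0.07601270385083461 [ 0.4497 -0.2849  0.07  ] [ 0.4498 -0.2841  0.0722]
draining_rack 0.61 [360.2 230.8 102.2 125.6] ((527.981689453125, -232.78578186035156), (299.3508605957031, 367.4613037109375), 88.5576400756836)
red_can 0.82 [383.4 205.2  18.3  33.2] ((595.781982421875, -289.3373718261719), (51.404571533203125, 90.2947769165039)
[... 318 characters left out ...]
 [436.9 222.9  24.1  35.1] ((538.62109375, -467.71746826171875), (50.02540588378906, 89.5286636352539), 63.80926513671875)
green_can 0.63 [282.4 225.2  33.5  23.9] ((538.3893432617188, 10.801376342773438), (87.33989715576172, 51.159542083740234), 67.2714614868164)
green_can 0.57 [383.2 252.2  19.2  35.9] ((448.7317810058594, -286.02996826171875), (52.266536712646484, 90.57644653320312), 87.57073974609375)
plain_can_center 0.77 [345.5 252.3  17.8  34. ] ((452.015380859375, -174.99267578125), (50.68378448486328, 87.75765991210938), 88.88275146484375)
plain_can_center 0.48 [347.5 198.6  19.6  31.9] ((607.94873046875, -178.4727325439453), (51.5306282043457, 87.62045288085938), 88.64747619628906)
```

View pics/crop1.png

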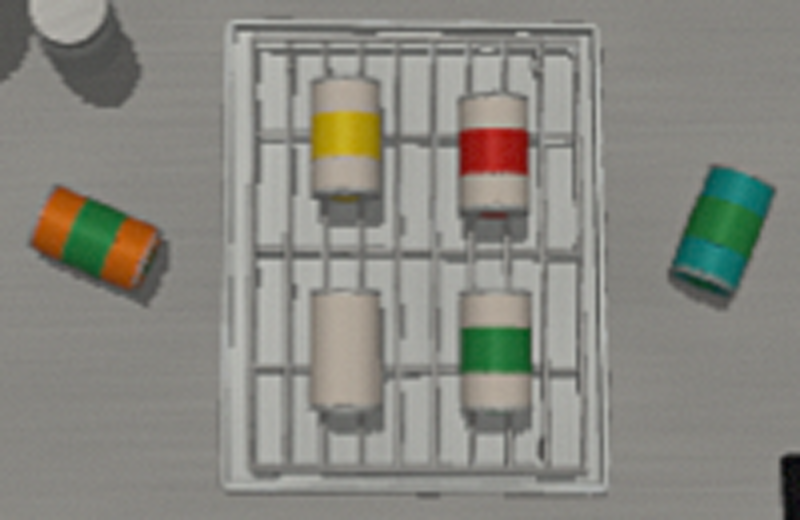

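View pics/crop2.png

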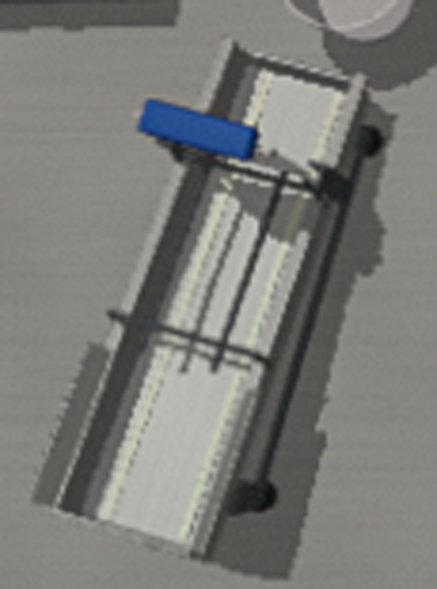

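```bash
cat >> h.py <<'E'
def head():
    s=telemetry.read_state(); x=R.from_quat(s["ee_rot"]).as_matrix()[:,0]; return s,np.degrees(np.arctan2(x[1],x[0]))
def go(p,th):
    s,h=head(); m=R.from_quat(s["ee_rot"]).as_matrix()
    d=m.T@(np.array(p)-s["ee_pos"])/0.06
    dy=(th-h+180)%360-180
    print("t",s["time_s"],"at",s["ee_pos"],"head",round(h,2),"F",s["contact_force"],"gap",s["finger_gap"],"tx ty tz",d.round(3),"yaw",round(-dy/6,3))
E
python3 - <<'E'
from h import *
go((.584,.2005,.29),-16.8)
E
```

```text
t 1.75 at [ 0.2148 -0.6135  0.2394] head -70.7 F [-0.2851 -0.069  -0.423 ] gap 0.08559945867784371 tx ty tz [-10.771 -10.291  -0.846] yaw -8.984
```

Emit:
{"op": "carry_out", "data": {
  "steps": [
    {"tx": -0.5, "ty": -0.5, "tz": -0.85, "yaw": -1, "claw": 1},
    {"tx": -1.2, "ty": -1.15, "tz": -0.85, "yaw": -2, "claw": 1},
    {"tx": -1.9, "ty": -1.8, "tz": -0.85, "yaw": -3, "claw": 1},
    {"tx": -2.6, "ty": -2.5, "tz": -0.85, "yaw": -4, "claw": 1},
    {"tx": -3.3, "ty": -3.15, "tz": -0.85, "yaw": -5, "claw": 1},
    {"tx": -4.0, "ty": -3.8, "tz": -0.85, "yaw": -6, "claw": 1},
    {"tx": -4.7, "ty": -4.5, "tz": -0.85, "yaw": -7, "claw": 1},
    {"tx": -5.4, "ty": -5.15, "tz": -0.85, "yaw": -8, "claw": 1}
  ]
}}

```text
time_s: 2.75
ee_pos: [0.4, -0.2037, 0.2907]
ee_rot: [0.981, -0.195, 0.001, 0.0]
contact_force: [1.3, -0.3, -0.2]
finger_gap: -0.0004
```

```bash
python3 - <<'E'
from h import *
go((.584,.2005,.27),-16.8)
E
```

```text
t 2.75 at [ 0.4    -0.2037  0.2907] head -22.49 F [ 1.2937 -0.2921 -0.1667] gap -0.0003661661889367445 tx ty tz [ 0.255 -7.397  0.34 ] yaw -0.949
```

Emit:
{"op": "carry_out", "data": {
  "steps": [
    {"tx": 0.0, "ty": -1.0, "tz": 0.0, "yaw": -0.9},
    {"tx": 0.1, "ty": -2.0, "tz": 0.0, "yaw": -0.9},
    {"tx": 0.1, "ty": -3.0, "tz": 0.0, "yaw": -0.9},
    {"tx": 0.15, "ty": -4.0, "tz": 0.0, "yaw": -0.9},
    {"tx": 0.2, "ty": -5.0, "tz": 0.0, "yaw": -0.9},
    {"tx": 0.25, "ty": -6.0, "tz": 0.0, "yaw": -0.9},
    {"tx": 0.25, "ty": -7.0, "tz": 0.0, "yaw": -0.9},
    {"tx": 0.25, "ty": -7.4, "tz": 0.1, "yaw": -0.9}
  ]
}}

```text
invalid input
```

```bash
python3 - <<'E'
from h import *
I,_=eyes.read_camera("top"); J,_=eyes.read_camera("side")
a=I[140:300,140:300];b=J[200:400,200:400]
cv2.imwrite("pics/p2.png",np.hstack([cv2.resize(a,(400,400)),cv2.resize(b,(400,400))]))
go((.584,.2005,.172),-16.8)
E
```

```text
t 2.85 at [ 0.4023 -0.1989  0.2911] head -21.97 F [0.6931 0.0661 0.1696] gap -0.00026076557415758464 tx ty tz [ 0.315 -7.304  1.993] yaw -0.862
```

View pics/p2.png

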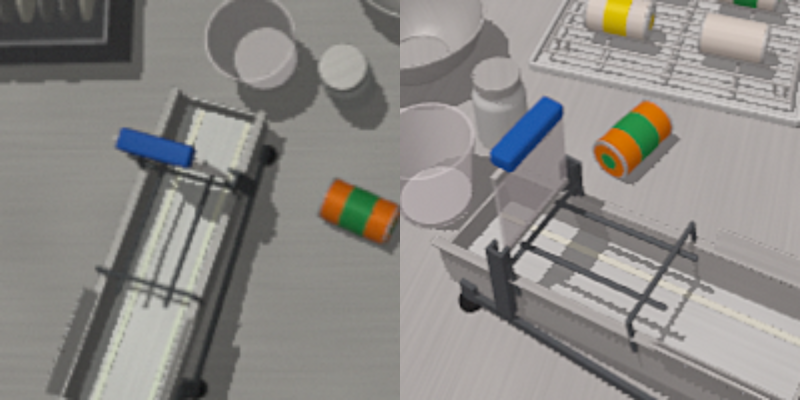

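Emit:
{"op": "carry_out", "data": {
  "steps": [
    {"tx": 0.0, "ty": -1.0, "tz": 0.0, "yaw": -0.85, "claw": 1},
    {"tx": 0.1, "ty": -2.0, "tz": 0.0, "yaw": -0.85, "claw": 1},
    {"tx": 0.1, "ty": -3.0, "tz": 0.0, "yaw": -0.85, "claw": 1},
    {"tx": 0.15, "ty": -4.0, "tz": 0.0, "yaw": -0.85, "claw": 1},
    {"tx": 0.2, "ty": -5.0, "tz": 0.0, "yaw": -0.85, "claw": 1},
    {"tx": 0.3, "ty": -6.0, "tz": 0.0, "yaw": -0.85, "claw": 1},
    {"tx": 0.3, "ty": -7.0, "tz": 0.0, "yaw": -0.85, "claw": 1},
    {"tx": 0.3, "ty": -7.3, "tz": 0.2, "yaw": -0.85, "claw": 1}
  ]
}}

```text
time_s: 3.85
ee_pos: [0.5855, 0.1961, 0.2784]
ee_rot: [0.989, -0.151, -0.0, -0.002]
contact_force: [-0.1, -0.9, 0.4]
finger_gap: 0.0002
```

```bash
python3 - <<'E'
from h import *
I,_=eyes.read_camera("top"); J,_=eyes.read_camera("side")
a=I[140:300,140:300];b=J[200:400,200:400]
cv2.imwrite("pics/p3.png",np.hstack([cv2.resize(a,(400,400)),cv2.resize(b,(400,400))]))
go((.584,.2005,.172),-16.8)
E
```

```text
t 3.95 at [0.5844 0.1938 0.2765] head -17.38 F [-0.2581  0.3774 -0.5429] gap -0.00020756808746900872 tx ty tz [-0.033 -0.104  1.742] yaw -0.097
```

View pics/p3.png

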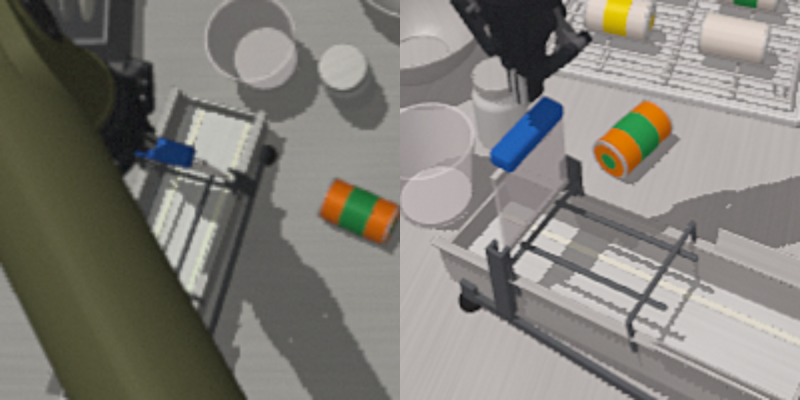

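Emit:
{"op": "carry_out", "data": {
  "steps": [
    {"tx": -0.03, "ty": -0.1, "tz": 0.3, "yaw": -0.1, "claw": 1},
    {"tx": -0.03, "ty": -0.1, "tz": 0.6, "yaw": -0.1, "claw": 1},
    {"tx": -0.03, "ty": -0.1, "tz": 0.9, "yaw": -0.1, "claw": 1},
    {"tx": -0.03, "ty": -0.1, "tz": 1.2, "yaw": -0.1, "claw": 1},
    {"tx": -0.03, "ty": -0.1, "tz": 1.4, "yaw": -0.1, "claw": 1},
    {"tx": -0.03, "ty": -0.1, "tz": 1.55, "yaw": -0.1, "claw": 1},
    {"tx": -0.03, "ty": -0.1, "tz": 1.65, "yaw": -0.1, "claw": 1},
    {"tx": -0.03, "ty": -0.1, "tz": 1.7, "yaw": -0.1, "claw": 1}
  ]
}}

```text
time_s: 4.95
ee_pos: [0.5851, 0.197, 0.1759]
ee_rot: [0.989, -0.148, -0.0, 0.001]
contact_force: [0.4, -1.5, 3.3]
finger_gap: 0.0001
```

```bash
python3 - <<'E'
from h import *
J,_=eyes.read_camera("side")
b=J[200:400,200:400]
cv2.imwrite("pics/p4.png",cv2.resize(b,(400,400)))
go((.584,.2005,.172),-16.8)
E
```

```text
t 5.0 at [0.585  0.1972 0.1756] head -17.03 F [ 0.5798 -0.5961 -0.4642] gap -0.00017160191625136226 tx ty tz [-0.033 -0.047  0.061] yaw -0.038
```

View pics/p4.png

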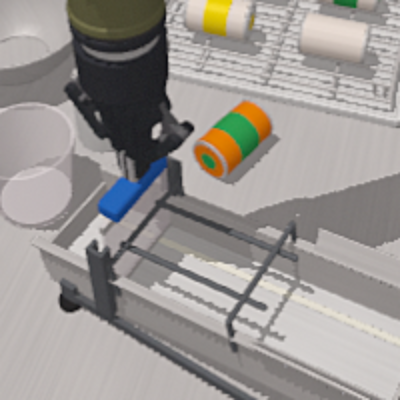

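The gate is nearly down. I'll push on gently until the force shows the stop.

Emit:
{"op": "carry_out", "data": {
  "steps": [
    {"tx": 0, "ty": 0, "tz": 0.03, "yaw": 0, "claw": 1},
    {"tx": 0, "ty": 0, "tz": 0.06, "yaw": 0, "claw": 1},
    {"tx": 0, "ty": 0, "tz": 0.09, "yaw": 0, "claw": 1},
    {"tx": 0, "ty": 0, "tz": 0.12, "yaw": 0, "claw": 1},
    {"tx": 0, "ty": 0, "tz": 0.12, "yaw": 0, "claw": 1}
  ]
}}

```text
time_s: 5.62
ee_pos: [0.5852, 0.1976, 0.1739]
ee_rot: [0.989, -0.148, 0.001, 0.001]
contact_force: [-8.8, -6.8, 26.1]
finger_gap: -0.0004
```

```bash
python3 - <<'E'
from h import *
go((.5968,-.289,.16),-91.7)
E
```

```text
t 5.625 at [0.5852 0.1976 0.1739] head -17.02 F [-8.7706 -6.84   26.0897] gap -0.0003868047733281099 tx ty tz [2.559 7.698 0.253] yaw 12.447
```

Emit:
{"op": "carry_out", "data": {
  "steps": [
    {"tx": 0, "ty": 0, "tz": -0.7, "yaw": 0, "claw": 1},
    {"tx": 0.35, "ty": 1.0, "tz": -0.6, "yaw": 1.7, "claw": 1},
    {"tx": 0.65, "ty": 2.0, "tz": -0.4, "yaw": 3.4, "claw": 0},
    {"tx": 1.0, "ty": 3.0, "tz": -0.2, "yaw": 5.1, "claw": -1},
    {"tx": 1.3, "ty": 4.0, "tz": 0, "yaw": 6.8, "claw": -1},
    {"tx": 1.65, "ty": 5.0, "tz": 0.1, "yaw": 8.5, "claw": -1},
    {"tx": 2.0, "ty": 6.0, "tz": 0.2, "yaw": 10.2, "claw": -1},
    {"tx": 2.3, "ty": 7.0, "tz": 0.25, "yaw": 11.9, "claw": -1}
  ]
}}

```text
time_s: 6.62
ee_pos: [0.5943, -0.2363, 0.1541]
ee_rot: [0.715, -0.699, -0.0, -0.0]
contact_force: [0.7, -0.8, 0.3]
finger_gap: 0.0855
```

```bash
python3 - <<'E'
from h import *
go((.5968,-.289,.11),-91.7)
E
```

```text
t 6.625 at [ 0.5943 -0.2363  0.1541] head -88.69 F [ 0.694  -0.7705  0.3205] gap 0.0855264542577067 tx ty tz [ 0.879 -0.021  0.734] yaw 0.502
```

Emit:
{"op": "carry_out", "data": {
  "steps": [
    {"tx": 0.75, "ty": 0, "tz": 0.2, "yaw": 0.45, "claw": -1},
    {"tx": 0.75, "ty": 0, "tz": 0.6, "yaw": 0.45, "claw": -1},
    {"tx": 0.75, "ty": 0, "tz": 0.6, "yaw": 0.45, "claw": -1}
  ]
}}

```text
time_s: 7.0
ee_pos: [0.5941, -0.2793, 0.116]
ee_rot: [-0.7, 0.714, 0.003, -0.0]
contact_force: [0.3, -0.8, -0.3]
finger_gap: 0.0853
```

```bash
python3 - <<'E'
from h import *
J,_=eyes.read_camera("side")
cv2.imwrite("pics/p5.png",cv2.resize(J[110:260,240:440],None,fx=3,fy=3))
go((.5968,-.289,.042),-91.7)
E
```

```text
t 7.05 at [ 0.5952 -0.2788  0.1176] head -91.03 F [-0.7302  0.803   0.296 ] gap 0.08549690961467397 tx ty tz [ 0.173 -0.031  1.26 ] yaw 0.111
```

View pics/p5.png

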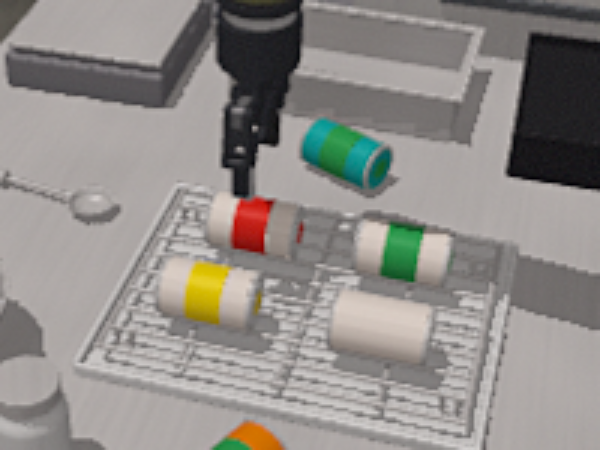

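Emit:
{"op": "carry_out", "data": {
  "grip_force": 35,
  "steps": [
    {"tx": 0.17, "ty": -0.02, "tz": 0.4, "yaw": 0.1, "claw": -1},
    {"tx": 0.17, "ty": -0.02, "tz": 0.85, "yaw": 0.1, "claw": -1},
    {"tx": 0.17, "ty": -0.02, "tz": 1.26, "yaw": 0.1, "claw": -1},
    {"tx": 0.17, "ty": -0.02, "tz": 1.26, "yaw": 0.1, "claw": -1},
    {"tx": 0.17, "ty": -0.02, "tz": 1.26, "yaw": 0.1, "claw": 1},
    {"tx": 0.17, "ty": -0.02, "tz": 1.26, "yaw": 0.1, "claw": 1},
    {"tx": 0.17, "ty": -0.02, "tz": 1.26, "yaw": 0.1, "claw": 1},
    {"tx": 0.17, "ty": -0.02, "tz": 1.26, "yaw": 0.1, "claw": 1}
  ]
}}

```text
time_s: 8.05
ee_pos: [0.5977, -0.2921, 0.0452]
ee_rot: [-0.696, 0.718, -0.002, 0.0]
contact_force: [-0.9, -2.1, 6.6]
finger_gap: 0.053
```

```bash
python3 - <<'E'
from h import *
go((.5968,-.289,.042),-91.7)
go((.3665,.2655,.20),-16.8)
E
```

```text
t 8.05 at [ 0.5977 -0.2921  0.0452] head -91.73 F [-0.9475 -2.1309  6.6223] gap 0.05298408379825671 tx ty tz [-0.051  0.017  0.053] yaw -0.005
t 8.05 at [ 0.5977 -0.2921  0.0452] head -91.73 F [-0.9475 -2.1309  6.6223] gap 0.05298408379825671 tx ty tz [-9.164  4.124 -2.62 ] yaw -12.489
```

Emit:
{"op": "carry_out", "data": {
  "steps": [
    {"tx": 0, "ty": 0, "tz": -0.6, "yaw": 0, "claw": 1},
    {"tx": 0, "ty": 0, "tz": -1.5, "yaw": 0, "claw": 1},
    {"tx": -0.5, "ty": 0.2, "tz": -2.2, "yaw": -0.8, "claw": 1},
    {"tx": -1.3, "ty": 0.6, "tz": -2.6, "yaw": -2.3, "claw": 1},
    {"tx": -2.2, "ty": 1.0, "tz": -2.6, "yaw": -3.9, "claw": 1},
    {"tx": -3.1, "ty": 1.4, "tz": -2.6, "yaw": -5.5, "claw": 1},
    {"tx": -4.0, "ty": 1.8, "tz": -2.6, "yaw": -7.1, "claw": 1},
    {"tx": -4.9, "ty": 2.2, "tz": -2.6, "yaw": -8.7, "claw": 1}
  ]
}}

```text
time_s: 9.05
ee_pos: [0.4718, 0.0095, 0.1985]
ee_rot: [0.942, -0.335, -0.0, 0.0]
contact_force: [0.9, 0.3, -1.8]
finger_gap: 0.0526
```

```bash
python3 - <<'E'
from h import *
go((.3665,.2655,.20),-16.8)
E
```

```text
t 9.05 at [0.4718 0.0095 0.1985] head -39.16 F [ 0.9234  0.3088 -1.7508] gap 0.052610008047452486 tx ty tz [-4.054 -2.2   -0.025] yaw -3.727
```

Emit:
{"op": "carry_out", "data": {
  "steps": [
    {"tx": -0.8, "ty": -0.4, "tz": 0, "yaw": -0.9, "claw": 1},
    {"tx": -1.6, "ty": -0.85, "tz": 0, "yaw": -1.8, "claw": 1},
    {"tx": -2.4, "ty": -1.3, "tz": 0, "yaw": -2.8, "claw": 1},
    {"tx": -3.2, "ty": -1.75, "tz": 0, "yaw": -3.6, "claw": 1},
    {"tx": -3.8, "ty": -2.05, "tz": 0, "yaw": -3.6, "claw": 1},
    {"tx": -3.95, "ty": -2.15, "tz": 0, "yaw": -3.6, "claw": 1},
    {"tx": -3.95, "ty": -2.15, "tz": 0, "yaw": -3.6, "claw": 1}
  ]
}}

```text
time_s: 9.93
ee_pos: [0.372, 0.2577, 0.1986]
ee_rot: [0.988, -0.155, -0.0, 0.0]
contact_force: [-0.5, -0.4, -2.5]
finger_gap: 0.0528
```

```bash
python3 - <<'E'
from h import *
go((.3665,.2655,.13),-16.8)
I,_=eyes.read_camera("top"); J,_=eyes.read_camera("side")
a=I[180:340,140:300];b=J[240:400,280:440]
cv2.imwrite("pics/p6.png",np.hstack([cv2.resize(a,(400,400)),cv2.resize(b,(400,400))]))
E
```

```text
t 9.925 at [0.372  0.2577 0.1986] head -17.81 F [-0.4736 -0.3621 -2.4965] gap 0.052804326786524046 tx ty tz [-0.126 -0.097  1.144] yaw -0.168
```

View pics/p6.png

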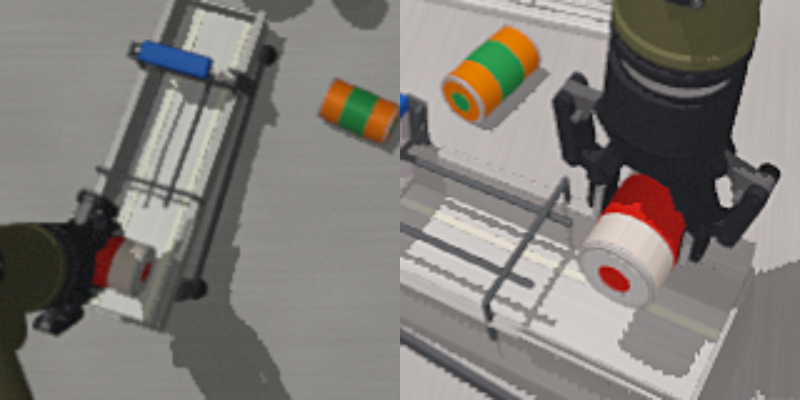

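```bash
python3 - <<'E'
from h import *
I=cv2.imread("pics/top0.png"); J=cv2.imread("pics/side0.png")
o=np.array([.487,.2287]); 
th=np.radians(163.1); ex=np.array([np.cos(th),np.sin(th)]);ey=np.array([-np.sin(th),np.cos(th)])
def W(x,y,z): return [*(o+x*ex+y*ey),z]
out=[]
for n,im,(r0,r1,c0,c1),f in(("top",I,(170,320,150,260),4),("side",J,(260,400,210,430),3.6)):
    c=cv2.resize(im[r0:r1,c0:c1],None,fx=f,fy=f,interpolation=cv2.INTER_CUBIC)
    def px(p): q=(proj(n,p)-[c0,r0]+.5)*f-.5; return tuple(int(v) for v in q)
    fl=lambda x:.035+(x+.1)*np.tan(np.radians(9))
    for y in(-.05,.05): cv2.line(c,px(W(-.1,y,fl(-.1))),px(W(.186,y,fl(.186))),(0,0,255),1)
    for y in(-.066,.066): cv2.line(c,px(W(-.1,y,fl(-.1)+.048)),px(W(.05,y,fl(.05)+.048)),(255,0,255),1)
    cv2.line(c,px(W(.186,-.05,fl(.186))),px(W(.186,.05,fl(.186))),(0,255,0),1)
    cv2.line(c,px(W(-.1,-.04,.229)),px(W(-.1,.04,.229)),(0,255,255),1)
    cv2.imwrite(f"pics/ov_{n}.png",c)
E
```

```text
(no output)
```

View pics/ov_top.png

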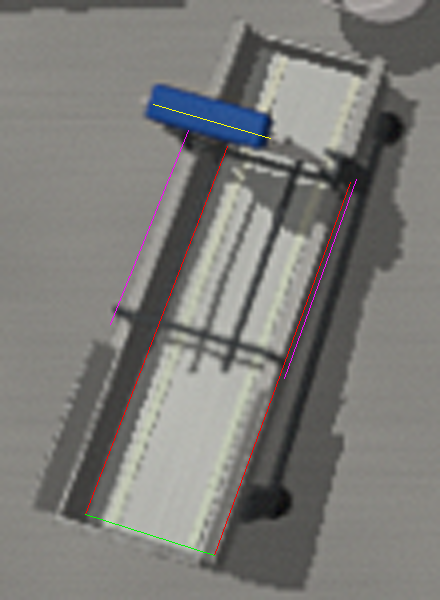

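View pics/ov_side.png

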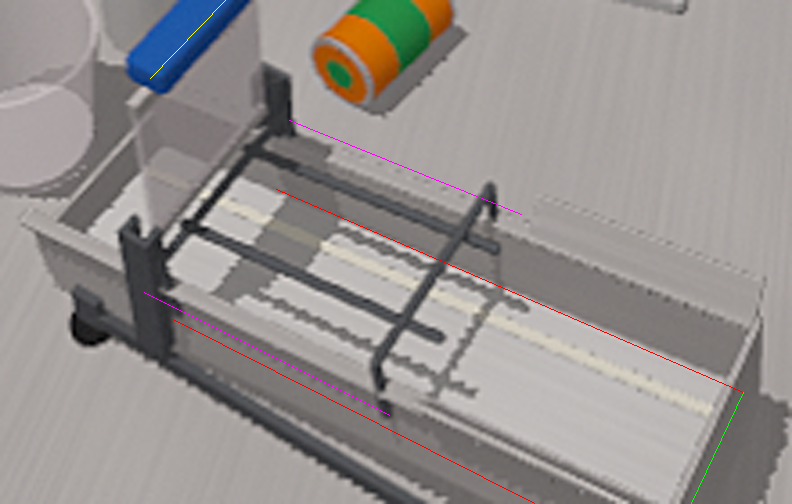

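Emit:
{"op": "carry_out", "data": {
  "steps": [
    {"tx": -0.12, "ty": -0.08, "tz": 0, "yaw": -0.15, "claw": 1},
    {"tx": -0.12, "ty": -0.08, "tz": 0.4, "yaw": -0.15, "claw": 1},
    {"tx": -0.12, "ty": -0.08, "tz": 0.8, "yaw": -0.15, "claw": 1},
    {"tx": -0.12, "ty": -0.08, "tz": 1.1, "yaw": -0.15, "claw": 1},
    {"tx": -0.12, "ty": -0.08, "tz": 1.2, "yaw": -0.15, "claw": 1}
  ]
}}

```text
time_s: 10.65
ee_pos: [0.3665, 0.2637, 0.126]
ee_rot: [0.989, -0.148, -0.001, 0.0]
contact_force: [0.6, -0.2, -2.4]
finger_gap: 0.0526
```

```bash
python3 - <<'E'
from h import *
go((.3665,.2655,.097),-16.8)
I,_=eyes.read_camera("top"); J,_=eyes.read_camera("side")
a=I[180:340,140:300];b=J[240:400,280:440]
cv2.imwrite("pics/p7.png",np.hstack([cv2.resize(a,(400,400)),cv2.resize(b,(400,400))]))
E
```

```text
t 10.65 at [0.3665 0.2637 0.126 ] head -17.03 F [ 0.6462 -0.179  -2.3865] gap 0.052607049304130786 tx ty tz [-0.008 -0.03   0.483] yaw -0.039
```

View pics/p7.png

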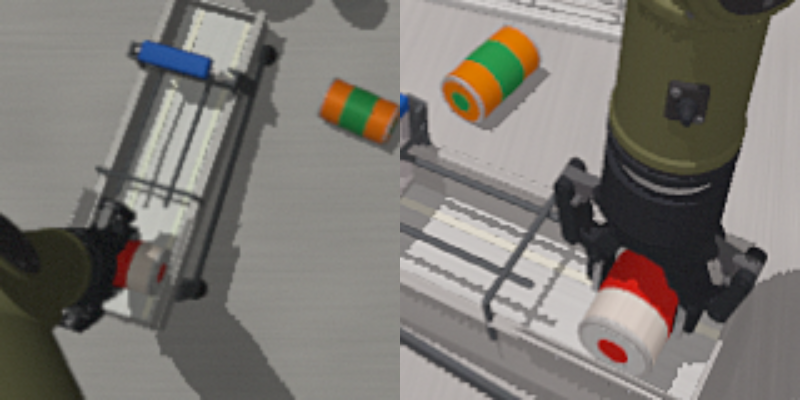

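Emit:
{"op": "carry_out", "data": {
  "steps": [
    {"tx": 0, "ty": -0.03, "tz": 0.2, "yaw": 0, "claw": 1},
    {"tx": 0, "ty": -0.03, "tz": 0.35, "yaw": 0, "claw": 1},
    {"tx": 0, "ty": -0.03, "tz": 0.45, "yaw": 0, "claw": 1},
    {"tx": 0, "ty": -0.03, "tz": 0.47, "yaw": 0, "claw": 1}
  ]
}}

```text
time_s: 11.25
ee_pos: [0.3673, 0.266, 0.0982]
ee_rot: [0.989, -0.148, -0.001, 0.0]
contact_force: [-0.1, -0.4, -2.1]
finger_gap: 0.0529
```

Emit:
{"op": "carry_out", "data": {
  "steps": [
    {"tx": 0, "ty": 0, "tz": 0.03, "yaw": 0, "claw": 1},
    {"tx": 0, "ty": 0, "tz": 0.05, "yaw": 0, "claw": 1}
  ]
}}

```text
time_s: 11.5
ee_pos: [0.3678, 0.2662, 0.0959]
ee_rot: [0.989, -0.148, 0.0, 0.0]
contact_force: [-1.7, -0.6, 5.9]
finger_gap: 0.0525
```

Emit:
{"op": "carry_out", "data": {
  "steps": [
    {"tx": 0, "ty": 0, "tz": 0, "yaw": 0, "claw": -0.2},
    {"tx": 0, "ty": 0, "tz": 0, "yaw": 0, "claw": -0.6},
    {"tx": 0, "ty": 0, "tz": 0, "yaw": 0, "claw": -0.6},
    {"tx": 0, "ty": 0, "tz": -0.2, "yaw": 0, "claw": -0.6},
    {"tx": 0, "ty": 0, "tz": -0.5, "yaw": 0, "claw": -0.6},
    {"tx": 0, "ty": 0, "tz": -0.9, "yaw": 0, "claw": -0.6},
    {"tx": 0, "ty": 0, "tz": -1.6, "yaw": 0, "claw": -0.6}
  ]
}}

```text
time_s: 12.38
ee_pos: [0.3667, 0.266, 0.1925]
ee_rot: [0.989, -0.147, -0.001, 0.0]
contact_force: [0.7, -0.6, -0.2]
finger_gap: 0.0682
```

```bash
python3 - <<'E'
from h import *
go((.609,-.1788,.18),-91.7)
I,_=eyes.read_camera("top"); J,_=eyes.read_camera("side")
a=I[180:340,140:300];b=J[240:400,240:440]
cv2.imwrite("pics/p8.png",np.hstack([cv2.resize(a,(400,400)),cv2.resize(b,(400,320))] if 0 else [cv2.resize(a,(400,400)),cv2.resize(b,(400,400))]))
E
```

```text
t 12.375 at [0.3667 0.266  0.1925] head -16.96 F [ 0.7241 -0.5675 -0.2074] gap 0.06819442136967589 tx ty tz [6.024 5.913 0.202] yaw 12.457
```

View pics/p8.png

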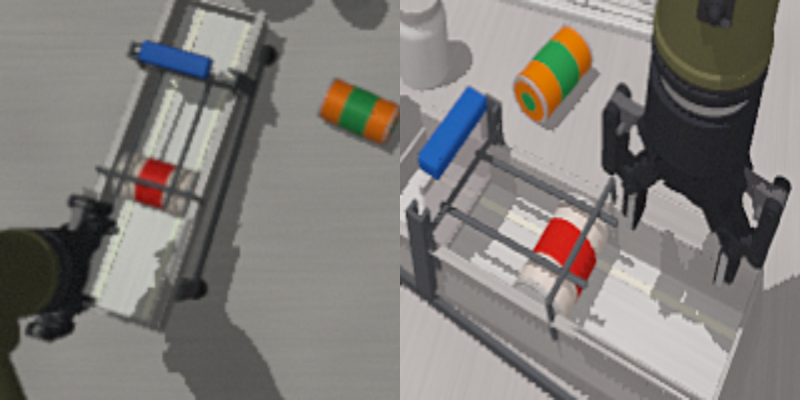

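Emit:
{"op": "carry_out", "data": {
  "steps": [
    {"tx": 0.5, "ty": 0.5, "tz": -0.3, "yaw": 1.0, "claw": -1},
    {"tx": 1.2, "ty": 1.2, "tz": -0.3, "yaw": 2.7, "claw": -1},
    {"tx": 1.9, "ty": 1.9, "tz": -0.3, "yaw": 4.4, "claw": -1},
    {"tx": 2.6, "ty": 2.55, "tz": -0.2, "yaw": 6.1, "claw": -1},
    {"tx": 3.3, "ty": 3.25, "tz": -0.1, "yaw": 7.8, "claw": -1},
    {"tx": 4.0, "ty": 3.95, "tz": 0, "yaw": 9.5, "claw": -1},
    {"tx": 4.7, "ty": 4.6, "tz": 0.1, "yaw": 11.2, "claw": -1},
    {"tx": 5.4, "ty": 5.3, "tz": 0.2, "yaw": 12.4, "claw": -1}
  ]
}}

```text
time_s: 13.48
ee_pos: [0.5854, -0.1341, 0.1798]
ee_rot: [-0.697, 0.717, -0.0, 0.0]
contact_force: [0.4, 0.2, 0.6]
finger_gap: 0.0853
```

```bash
python3 - <<'E'
from h import *
go((.609,-.1788,.12),-91.7)
I,_=eyes.read_camera("top"); J,_=eyes.read_camera("side")
a=I[180:340,140:300];b=J[240:400,200:400]
cv2.imwrite("pics/p9.png",np.hstack([cv2.resize(a,(400,400)),cv2.resize(b,(400,400))]))
E
```

```text
t 13.475 at [ 0.5854 -0.1341  0.1798] head -91.64 F [0.3923 0.2275 0.5985] gap 0.08534531730091698 tx ty tz [ 0.734 -0.414  0.997] yaw 0.01
```

View pics/p9.png

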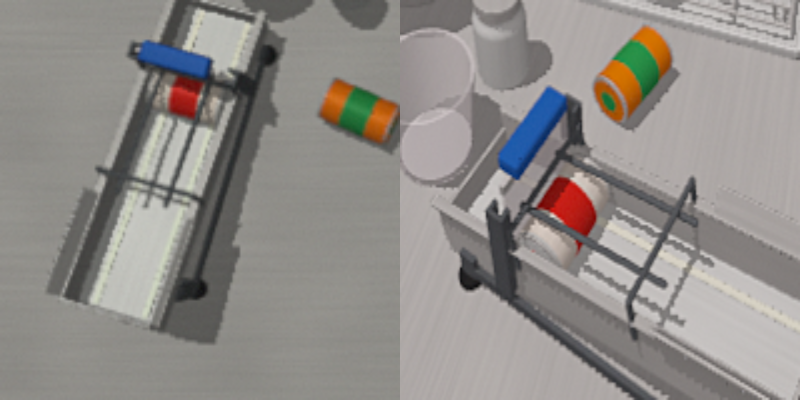

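Emit:
{"op": "carry_out", "data": {
  "steps": [
    {"tx": 0.6, "ty": -0.36, "tz": 0.3, "yaw": 0, "claw": -1},
    {"tx": 0.6, "ty": -0.36, "tz": 0.8, "yaw": 0, "claw": -1},
    {"tx": 0.6, "ty": -0.36, "tz": 0.9, "yaw": 0, "claw": -1}
  ]
}}

```text
time_s: 13.95
ee_pos: [0.6036, -0.1686, 0.1237]
ee_rot: [-0.699, 0.716, 0.002, -0.001]
contact_force: [-0.7, 0.2, 0.1]
finger_gap: 0.0851
```

```bash
python3 - <<'E'
from h import *
go((.609,-.1788,.042),-91.7)
J,_=eyes.read_camera("side")
cv2.imwrite("pics/p10.png",cv2.resize(J[110:260,240:440],None,fx=3,fy=3))
E
```

```text
t 13.95 at [ 0.6036 -0.1686  0.1237] head -91.38 F [-0.7017  0.188   0.0904] gap 0.08513504167454908 tx ty tz [ 0.17  -0.099  1.361] yaw 0.053
```

View pics/p10.png

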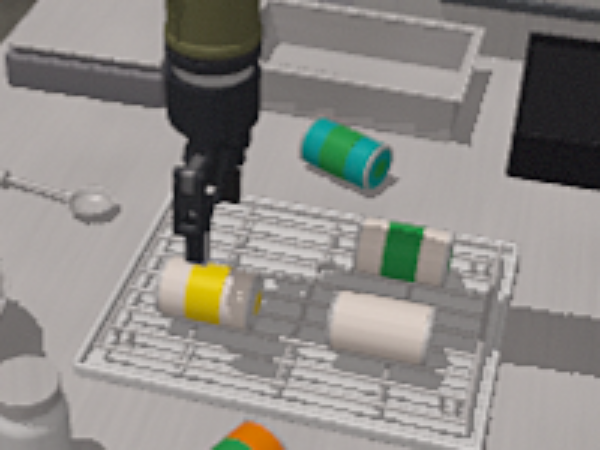

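Emit:
{"op": "carry_out", "data": {
  "grip_force": 35,
  "steps": [
    {"tx": 0.15, "ty": -0.08, "tz": 0.4, "yaw": 0, "claw": -1},
    {"tx": 0.15, "ty": -0.08, "tz": 0.9, "yaw": 0, "claw": -1},
    {"tx": 0.15, "ty": -0.08, "tz": 1.32, "yaw": 0, "claw": -1},
    {"tx": 0.15, "ty": -0.08, "tz": 1.32, "yaw": 0, "claw": -1},
    {"tx": 0.15, "ty": -0.08, "tz": 1.32, "yaw": 0, "claw": 1},
    {"tx": 0.15, "ty": -0.08, "tz": 1.32, "yaw": 0, "claw": 1},
    {"tx": 0.15, "ty": -0.08, "tz": 1.32, "yaw": 0, "claw": 1},
    {"tx": 0.15, "ty": -0.08, "tz": 1.32, "yaw": 0, "claw": 1}
  ]
}}

```text
time_s: 15.0
ee_pos: [0.6112, -0.1803, 0.049]
ee_rot: [-0.698, 0.716, -0.002, 0.0]
contact_force: [-0.1, -3.3, 5.9]
finger_gap: 0.0528
```

```bash
python3 - <<'E'
from h import *
go((.3667,.266,.20),-16.9)
E
```

```text
t 15.0 at [ 0.6112 -0.1803  0.049 ] head -91.45 F [-0.1395 -3.2864  5.8798] gap 0.05280412142535462 tx ty tz [-7.324  4.253 -2.556] yaw -12.426
```

Emit:
{"op": "carry_out", "data": {
  "steps": [
    {"tx": 0, "ty": 0, "tz": -0.6, "yaw": 0, "claw": 1},
    {"tx": 0, "ty": 0, "tz": -1.4, "yaw": -0.3, "claw": 1},
    {"tx": -0.4, "ty": 0.2, "tz": -2.1, "yaw": -1.3, "claw": 1},
    {"tx": -1.1, "ty": 0.65, "tz": -2.5, "yaw": -2.7, "claw": 1},
    {"tx": -1.9, "ty": 1.1, "tz": -2.5, "yaw": -4.3, "claw": 1},
    {"tx": -2.7, "ty": 1.55, "tz": -2.5, "yaw": -5.9, "claw": 1},
    {"tx": -3.5, "ty": 2.05, "tz": -2.5, "yaw": -7.5, "claw": 1},
    {"tx": -4.3, "ty": 2.5, "tz": -2.5, "yaw": -9.1, "claw": 1}
  ]
}}

```text
time_s: 16.0
ee_pos: [0.4647, 0.0851, 0.1964]
ee_rot: [0.95, -0.313, 0.0, 0.0]
contact_force: [0.9, 1.4, -2.4]
finger_gap: 0.0526
```

```bash
python3 - <<'E'
from h import *
go((.3667,.266,.20),-16.9)
E
```

```text
t 16.0 at [0.4647 0.0851 0.1964] head -36.45 F [ 0.8778  1.3857 -2.3681] gap 0.05258930973272096 tx ty tz [-3.105 -1.454 -0.062] yaw -3.259
```

Emit:
{"op": "carry_out", "data": {
  "steps": [
    {"tx": -0.7, "ty": -0.3, "tz": 0, "yaw": -1.0, "claw": 1},
    {"tx": -1.4, "ty": -0.65, "tz": 0, "yaw": -2.0, "claw": 1},
    {"tx": -2.2, "ty": -1.0, "tz": 0, "yaw": -3.1, "claw": 1},
    {"tx": -2.8, "ty": -1.3, "tz": 0, "yaw": -3.1, "claw": 1},
    {"tx": -3.0, "ty": -1.4, "tz": 0, "yaw": -3.1, "claw": 1},
    {"tx": -3.0, "ty": -1.4, "tz": 0, "yaw": -3.1, "claw": 1},
    {"tx": -3.0, "ty": -1.4, "tz": 0.5, "yaw": -3.1, "claw": 1}
  ]
}}

```text
time_s: 16.88
ee_pos: [0.375, 0.2573, 0.1676]
ee_rot: [0.987, -0.16, 0.003, -0.0]
contact_force: [0.2, -1.2, -2.8]
finger_gap: 0.0526
```

```bash
python3 - <<'E'
from h import *
go((.3667,.266,.126),-16.9)
I,_=eyes.read_camera("top"); J,_=eyes.read_camera("side")
a=I[180:340,140:300];b=J[240:400,240:440]
cv2.imwrite("pics/p11.png",np.hstack([cv2.resize(a,(400,400)),cv2.resize(b,(400,400))]))
E
```

```text
t 16.875 at [0.375  0.2573 0.1676] head -18.37 F [ 0.1849 -1.21   -2.7549] gap 0.052643783714966336 tx ty tz [-0.181 -0.093  0.693] yaw -0.246
```

View pics/p11.png

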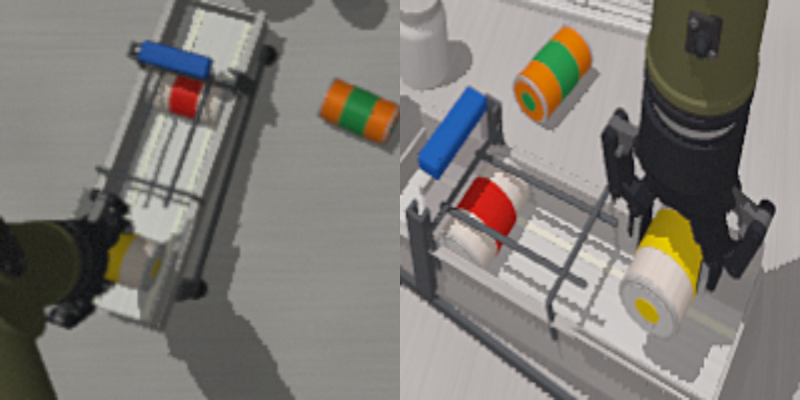

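Emit:
{"op": "carry_out", "data": {
  "steps": [
    {"tx": -0.17, "ty": -0.08, "tz": 0.1, "yaw": -0.2, "claw": 1},
    {"tx": -0.17, "ty": -0.08, "tz": 0.4, "yaw": -0.2, "claw": 1},
    {"tx": -0.17, "ty": -0.08, "tz": 0.65, "yaw": -0.2, "claw": 1},
    {"tx": -0.17, "ty": -0.08, "tz": 0.85, "yaw": -0.2, "claw": 1},
    {"tx": -0.17, "ty": -0.08, "tz": 0.95, "yaw": -0.2, "claw": 1}
  ]
}}

```text
time_s: 17.6
ee_pos: [0.3641, 0.2662, 0.1095]
ee_rot: [0.989, -0.148, -0.0, 0.0]
contact_force: [0.0, -0.1, -3.0]
finger_gap: 0.0529
```

```bash
python3 - <<'E'
from h import *
go((.3667,.266,.0995),-16.9)
E
```

```text
t 17.6 at [0.3641 0.2662 0.1095] head -16.99 F [ 0.02   -0.1132 -2.9657] gap 0.05288620609148238 tx ty tz [ 0.042 -0.01   0.167] yaw -0.015
```

Emit:
{"op": "carry_out", "data": {
  "steps": [
    {"tx": 0.04, "ty": 0, "tz": 0.08, "yaw": 0, "claw": 1},
    {"tx": 0.04, "ty": 0, "tz": 0.14, "yaw": 0, "claw": 1},
    {"tx": 0.04, "ty": 0, "tz": 0.18, "yaw": 0, "claw": 1}
  ]
}}

```text
time_s: 17.98
ee_pos: [0.3667, 0.2654, 0.0997]
ee_rot: [0.989, -0.148, 0.0, 0.0]
contact_force: [-5.5, -5.1, 22.5]
finger_gap: 0.0524
```

Emit:
{"op": "carry_out", "data": {
  "steps": [
    {"tx": 0, "ty": 0, "tz": -0.03, "yaw": 0, "claw": 1},
    {"tx": 0, "ty": 0, "tz": -0.03, "yaw": 0, "claw": -0.2},
    {"tx": 0, "ty": 0, "tz": -0.03, "yaw": 0, "claw": -0.6},
    {"tx": 0, "ty": 0, "tz": -0.03, "yaw": 0, "claw": -0.6},
    {"tx": 0, "ty": 0, "tz": -0.2, "yaw": 0, "claw": -0.6},
    {"tx": 0, "ty": 0, "tz": -0.5, "yaw": 0, "claw": -0.6},
    {"tx": 0, "ty": 0, "tz": -0.9, "yaw": 0, "claw": -0.6},
    {"tx": 0, "ty": 0, "tz": -1.6, "yaw": 0, "claw": -0.6}
  ]
}}

```text
time_s: 18.98
ee_pos: [0.3655, 0.2653, 0.1952]
ee_rot: [0.989, -0.147, -0.001, -0.0]
contact_force: [0.4, -0.6, 1.0]
finger_gap: 0.0683
```

```bash
python3 - <<'E'
from h import *
go((.449,-.2855,.18),-91.7)
I,_=eyes.read_camera("top"); J,_=eyes.read_camera("side")
a=I[180:340,140:300];b=J[240:400,240:440]
cv2.imwrite("pics/p12.png",np.hstack([cv2.resize(a,(400,400)),cv2.resize(b,(400,400))]))
E
```

```text
t 18.975 at [0.3655 0.2653 0.1952] head -16.94 F [ 0.4003 -0.5713  1.0352] gap 0.0682996518422161 tx ty tz [4.007 8.377 0.246] yaw 12.46
```

View pics/p12.png

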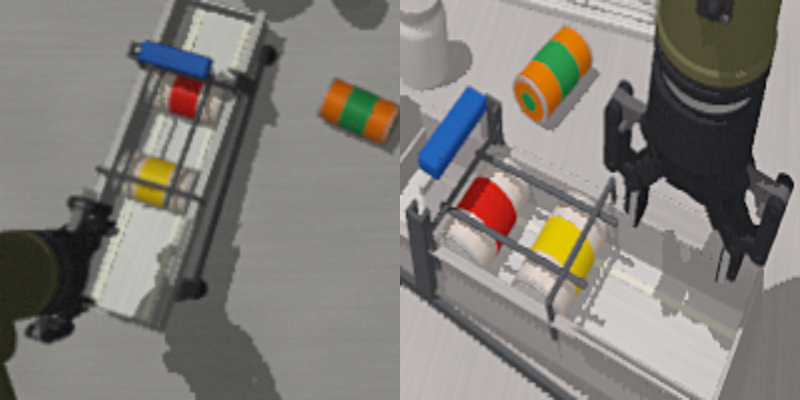

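Emit:
{"op": "carry_out", "data": {
  "steps": [
    {"tx": 0.6, "ty": 0.7, "tz": -0.3, "yaw": 1.0, "claw": -1},
    {"tx": 1.25, "ty": 1.45, "tz": -0.3, "yaw": 2.6, "claw": -1},
    {"tx": 1.9, "ty": 2.2, "tz": -0.3, "yaw": 4.2, "claw": -1},
    {"tx": 2.5, "ty": 2.95, "tz": -0.3, "yaw": 5.8, "claw": -1},
    {"tx": 3.1, "ty": 3.7, "tz": -0.2, "yaw": 7.4, "claw": -1},
    {"tx": 3.3, "ty": 4.6, "tz": -0.1, "yaw": 9.0, "claw": -1},
    {"tx": 3.45, "ty": 5.55, "tz": 0, "yaw": 10.6, "claw": -1},
    {"tx": 3.65, "ty": 6.5, "tz": 0, "yaw": 12.2, "claw": -1}
  ]
}}

```text
time_s: 20.08
ee_pos: [0.4612, -0.173, 0.1944]
ee_rot: [-0.704, 0.71, 0.0, -0.0]
contact_force: [1.3, -0.2, 0.5]
finger_gap: 0.0851
```

```bash
python3 - <<'E'
from h import *
go((.449,-.2855,.12),-91.7)
I,_=eyes.read_camera("top"); J,_=eyes.read_camera("side")
a=I[180:340,140:300];b=J[240:400,200:400]
cv2.imwrite("pics/p13.png",np.hstack([cv2.resize(a,(400,400)),cv2.resize(b,(400,400))]))
E
```

```text
t 20.075 at [ 0.4612 -0.173   0.1944] head -90.49 F [ 1.2907 -0.2432  0.5103] gap 0.08511876475089006 tx ty tz [1.876 0.186 1.24 ] yaw 0.202
```

View pics/p13.png

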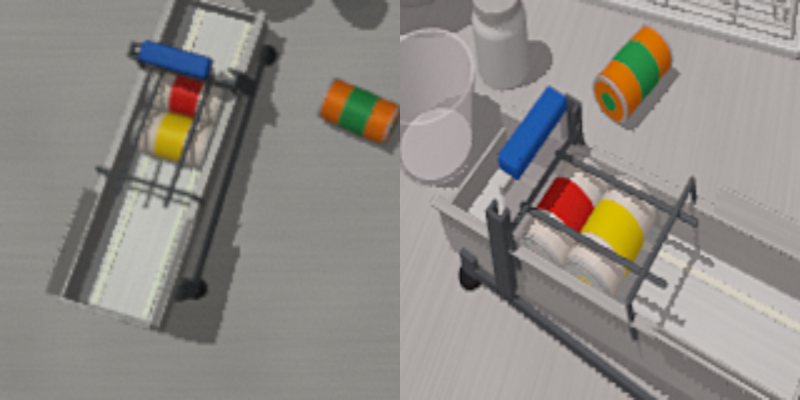

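Emit:
{"op": "carry_out", "data": {
  "steps": [
    {"tx": 0.9, "ty": 0.1, "tz": 0, "yaw": 0.2, "claw": -1},
    {"tx": 1.7, "ty": 0.17, "tz": 0.2, "yaw": 0.2, "claw": -1},
    {"tx": 1.75, "ty": 0.17, "tz": 0.7, "yaw": 0.2, "claw": -1},
    {"tx": 1.75, "ty": 0.17, "tz": 1.1, "yaw": 0.2, "claw": -1},
    {"tx": 1.75, "ty": 0.17, "tz": 1.1, "yaw": 0.2, "claw": -1}
  ]
}}

```text
time_s: 20.8
ee_pos: [0.4502, -0.2753, 0.1271]
ee_rot: [-0.699, 0.715, 0.002, 0.0]
contact_force: [0.5, -0.0, -0.0]
finger_gap: 0.0851
```

```bash
python3 - <<'E'
from h import *
go((.449,-.2855,.044),-91.7)
J,_=eyes.read_camera("side")
cv2.imwrite("pics/p14.png",cv2.resize(J[110:260,240:440],None,fx=3,fy=3))
E
```

```text
t 20.8 at [ 0.4502 -0.2753  0.1271] head -91.34 F [ 0.4868 -0.0437 -0.0284] gap 0.08507677134320518 tx ty tz [0.175 0.012 1.385] yaw 0.06
```

View pics/p14.png

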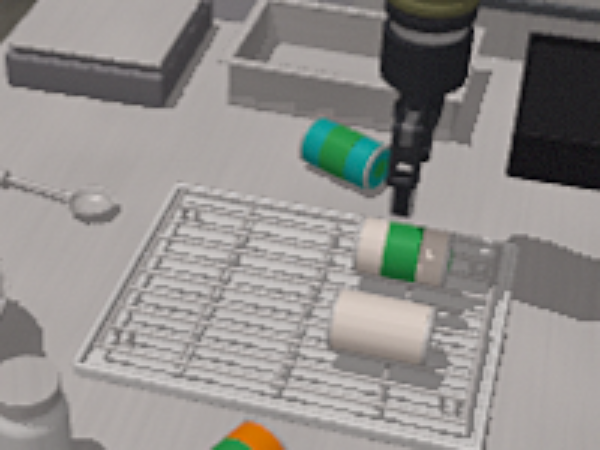

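Emit:
{"op": "carry_out", "data": {
  "grip_force": 35,
  "steps": [
    {"tx": 0.15, "ty": 0, "tz": 0.4, "yaw": 0, "claw": -1},
    {"tx": 0.15, "ty": 0, "tz": 0.9, "yaw": 0, "claw": -1},
    {"tx": 0.15, "ty": 0, "tz": 1.35, "yaw": 0, "claw": -1},
    {"tx": 0.15, "ty": 0, "tz": 1.38, "yaw": 0, "claw": -1},
    {"tx": 0.15, "ty": 0, "tz": 1.38, "yaw": 0, "claw": 1},
    {"tx": 0.15, "ty": 0, "tz": 1.38, "yaw": 0, "claw": 1},
    {"tx": 0.15, "ty": 0, "tz": 1.38, "yaw": 0, "claw": 1},
    {"tx": 0.15, "ty": 0, "tz": 1.38, "yaw": 0, "claw": 1}
  ]
}}

```text
time_s: 21.85
ee_pos: [0.4525, -0.2885, 0.0488]
ee_rot: [-0.698, 0.716, -0.003, -0.001]
contact_force: [-1.1, -2.0, 5.3]
finger_gap: 0.0525
```

```bash
python3 - <<'E'
from h import *
go((.48,-.02,.21),-50)
go((.3667,.266,.20),-16.9)
E
```

```text
t 21.85 at [ 0.4525 -0.2885  0.0488] head -91.45 F [-1.0944 -1.9603  5.3204] gap 0.052501812074875656 tx ty tz [-4.47  -0.355 -2.71 ] yaw -6.909
t 21.85 at [ 0.4525 -0.2885  0.0488] head -91.45 F [-1.0944 -1.9603  5.3204] gap 0.052501812074875656 tx ty tz [-9.188  1.654 -2.576] yaw -12.425
```

Emit:
{"op": "carry_out", "data": {
  "steps": [
    {"tx": 0, "ty": 0, "tz": -0.6, "yaw": 0, "claw": 1},
    {"tx": 0, "ty": 0, "tz": -1.5, "yaw": 0, "claw": 1},
    {"tx": -0.4, "ty": 0, "tz": -2.3, "yaw": -0.5, "claw": 1},
    {"tx": -1.2, "ty": -0.1, "tz": -2.6, "yaw": -1.8, "claw": 1},
    {"tx": -2.1, "ty": -0.2, "tz": -2.6, "yaw": -3.3, "claw": 1},
    {"tx": -3.0, "ty": -0.25, "tz": -2.6, "yaw": -4.8, "claw": 1},
    {"tx": -3.9, "ty": -0.35, "tz": -2.6, "yaw": -6.3, "claw": 1},
    {"tx": -4.7, "ty": -0.3, "tz": -2.6, "yaw": -7.7, "claw": 1}
  ]
}}

```text
time_s: 22.85
ee_pos: [0.4761, -0.0016, 0.2027]
ee_rot: [0.924, -0.381, 0.001, 0.0]
contact_force: [-0.1, -0.3, -2.9]
finger_gap: 0.0529
```

```bash
python3 - <<'E'
from h import *
go((.3676,.2688,.20),-16.9)
E
```

```text
t 22.85 at [ 0.4761 -0.0016  0.2027] head -44.83 F [-0.1363 -0.2592 -2.877 ] gap 0.052887491351155835 tx ty tz [-4.46  -1.921  0.039] yaw -4.655
```

Emit:
{"op": "carry_out", "data": {
  "steps": [
    {"tx": -0.8, "ty": -0.35, "tz": 0, "yaw": -1.0, "claw": 1},
    {"tx": -1.6, "ty": -0.7, "tz": 0, "yaw": -2.1, "claw": 1},
    {"tx": -2.4, "ty": -1.05, "tz": 0, "yaw": -3.2, "claw": 1},
    {"tx": -3.2, "ty": -1.4, "tz": 0, "yaw": -4.4, "claw": 1},
    {"tx": -4.0, "ty": -1.75, "tz": 0, "yaw": -4.5, "claw": 1},
    {"tx": -4.35, "ty": -1.88, "tz": 0, "yaw": -4.5, "claw": 1},
    {"tx": -4.35, "ty": -1.88, "tz": 0.1, "yaw": -4.5, "claw": 1},
    {"tx": -4.35, "ty": -1.88, "tz": 0.6, "yaw": -4.5, "claw": 1}
  ]
}}

```text
time_s: 23.85
ee_pos: [0.3744, 0.2595, 0.1667]
ee_rot: [0.987, -0.159, 0.003, 0.001]
contact_force: [1.8, -0.6, -2.7]
finger_gap: 0.0525
```

```bash
python3 - <<'E'
from h import *
go((.3676,.2688,.126),-16.9)
I,_=eyes.read_camera("top"); J,_=eyes.read_camera("side")
a=I[180:340,140:300];b=J[240:400,240:440]
cv2.imwrite("pics/p15.png",np.hstack([cv2.resize(a,(400,400)),cv2.resize(b,(400,400))]))
E
```

```text
t 23.85 at [0.3744 0.2595 0.1667] head -18.32 F [ 1.8448 -0.5701 -2.7009] gap 0.0524738256024363 tx ty tz [-0.16  -0.112  0.677] yaw -0.237
```

View pics/p15.png

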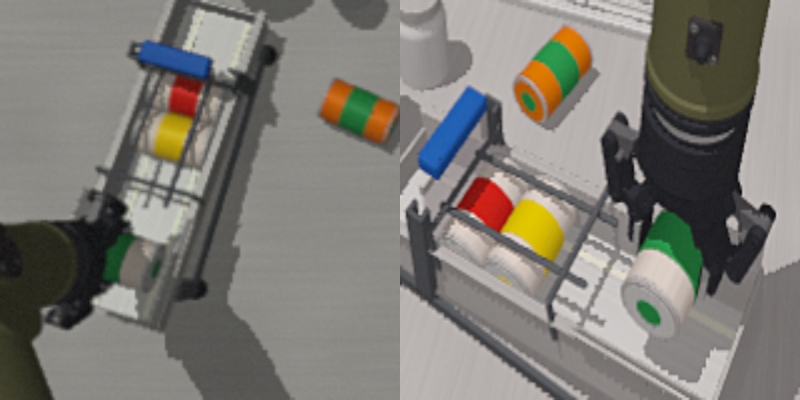

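Emit:
{"op": "carry_out", "data": {
  "steps": [
    {"tx": -0.14, "ty": -0.1, "tz": 0.1, "yaw": -0.2, "claw": 1},
    {"tx": -0.14, "ty": -0.1, "tz": 0.4, "yaw": -0.2, "claw": 1},
    {"tx": -0.14, "ty": -0.1, "tz": 0.65, "yaw": -0.2, "claw": 1},
    {"tx": -0.14, "ty": -0.1, "tz": 0.85, "yaw": -0.2, "claw": 1},
    {"tx": -0.14, "ty": -0.1, "tz": 0.95, "yaw": -0.2, "claw": 1}
  ]
}}

```text
time_s: 24.58
ee_pos: [0.3661, 0.269, 0.1091]
ee_rot: [0.989, -0.148, 0.0, 0.0]
contact_force: [-0.1, 0.0, -2.9]
finger_gap: 0.0524
```

```bash
python3 - <<'E'
from h import *
go((.3676,.2688,.1),-16.9)
E
```

```text
t 24.575 at [0.3661 0.269  0.1091] head -16.99 F [-0.1207  0.0256 -2.8563] gap 0.052377184592135625 tx ty tz [ 0.025 -0.003  0.151] yaw -0.015
```

Emit:
{"op": "carry_out", "data": {
  "steps": [
    {"tx": 0.02, "ty": 0, "tz": 0.08, "yaw": 0, "claw": 1},
    {"tx": 0.02, "ty": 0, "tz": 0.13, "yaw": 0, "claw": 1},
    {"tx": 0.02, "ty": 0, "tz": 0.15, "yaw": 0, "claw": 1}
  ]
}}

```text
time_s: 24.95
ee_pos: [0.3673, 0.2686, 0.1001]
ee_rot: [0.989, -0.148, 0.0, 0.0]
contact_force: [0.5, 0.4, -2.3]
finger_gap: 0.0526
```

Emit:
{"op": "carry_out", "data": {
  "steps": [
    {"tx": 0, "ty": 0, "tz": 0.03, "yaw": 0, "claw": 1},
    {"tx": 0, "ty": 0, "tz": 0.03, "yaw": 0, "claw": -0.2},
    {"tx": 0, "ty": 0, "tz": 0.02, "yaw": 0, "claw": -0.6},
    {"tx": 0, "ty": 0, "tz": 0, "yaw": 0, "claw": -0.6},
    {"tx": 0, "ty": 0, "tz": -0.2, "yaw": 0, "claw": -0.6},
    {"tx": 0, "ty": 0, "tz": -0.5, "yaw": 0, "claw": -0.6},
    {"tx": 0, "ty": 0, "tz": -0.9, "yaw": 0, "claw": -0.6},
    {"tx": 0, "ty": 0, "tz": -1.6, "yaw": 0, "claw": -0.6}
  ]
}}

```text
time_s: 25.95
ee_pos: [0.3662, 0.2682, 0.1959]
ee_rot: [0.989, -0.147, -0.002, -0.0]
contact_force: [0.7, -0.8, 0.4]
finger_gap: 0.0682
```

Emit:
{"op": "carry_out", "data": {
  "steps": [
    {"tx": 0.2, "ty": 0.5, "tz": -0.5, "yaw": 0, "claw": -0.6},
    {"tx": 0.4, "ty": 1.2, "tz": -0.8, "yaw": 0, "claw": -0.6},
    {"tx": 0.8, "ty": 2.0, "tz": -0.8, "yaw": 0, "claw": -0.6},
    {"tx": 1.2, "ty": 2.8, "tz": -0.8, "yaw": 0, "claw": -0.6},
    {"tx": 1.2, "ty": 2.8, "tz": -0.8, "yaw": 0, "claw": -0.6},
    {"tx": 1.2, "ty": 2.8, "tz": -0.8, "yaw": 0, "claw": -0.6},
    {"tx": 1.2, "ty": 2.8, "tz": -0.8, "yaw": 0, "claw": -0.6},
    {"tx": 1.2, "ty": 2.8, "tz": -0.8, "yaw": 0, "claw": -0.6}
  ]
}}

```text
time_s: 26.95
ee_pos: [0.3868, 0.0877, 0.244]
ee_rot: [0.989, -0.147, 0.0, 0.0]
contact_force: [-0.6, -0.8, -0.7]
finger_gap: 0.0684
```

```bash
python3 - <<'E'
from h import *
go((.3676,.2688,.1),-16.9)
I,_=eyes.read_camera("top"); J,D=eyes.read_camera("side")
a=I[180:340,140:300];b=J[240:400,200:400]
cv2.imwrite("pics/p16.png",np.hstack([cv2.resize(a,(400,400)),cv2.resize(b,(400,400))]))
hsv=cv2.cvtColor(I,cv2.COLOR_BGR2HSV)
o=np.array([.487,.2287]);th=np.radians(163.1)
ex=np.array([np.cos(th),np.sin(th)]);ey=np.array([-np.sin(th),np.cos(th)])
for nm,lo,hi in[("red",(0,150,60),(8,255,255)),("yellow",(20,120,60),(35,255,255)),("green",(50,100,40),(80,255,255))]:
    k=cv2.inRange(hsv,lo,hi);k[:,:170]=0;k[:,250:]=0;k[:190]=0;k[300:]=0
    r,c=np.nonzero(k); p=onz("top",(c.mean(),r.mean()),.10)[:2]-o; print(nm,len(r),p@ex,p@ey)
print([ (t,np.round(spot_point(n,t)[0]["position"],1)) for n in("top",) for t in("clear_crock","shaker","plain_can_center","gate_handle")])
E
```

```text
t 26.95 at [0.3868 0.0877 0.244 ] head -16.89 F [-0.6389 -0.8068 -0.7328] gap 0.0684195189279377 tx ty tz [-1.184 -2.796  2.399] yaw 0.001
red 145 -0.06889297268996254 0.00263441179789511
yellow 205 -0.02023851969423774 0.002715807466644085
green 138 0.0276631108577505 -0.002386233894279476
[('clear_crock', array([244.1, 164.6])), ('shaker', array([280. , 175.6])), ('plain_can_center', array([348.3, 251. ])), ('gate_handle', array([206.7, 203.1]))]
```

View pics/p16.png

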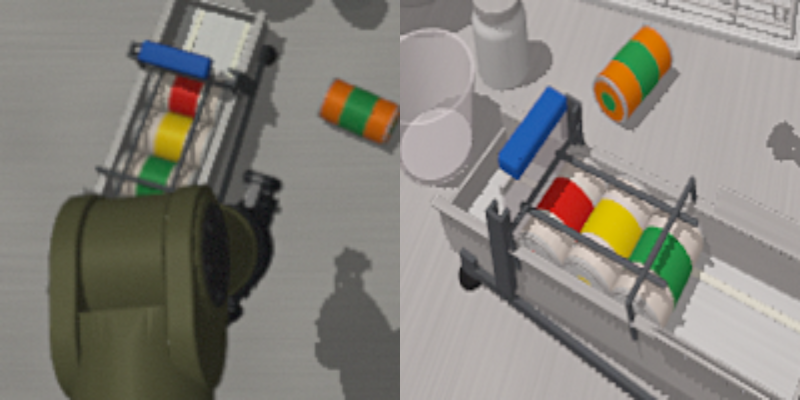

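```bash
python3 - <<'E'
from h import *
print(proj("top",[.5836,.2,.166]))
from plant import hand_in; print(hand_in())
E
```

```text
[209.4413 203.588 ]
the job is handed in; nothing more can be done
None
```

The gate is down, and the red, yellow and green cans are loaded in that order and queued behind it. I handed the job in at about 27 s; no verdict is reported.

- **Gate:** I pushed it down until the stop pushed back with 26 N at a fingertip height of 166 mm, the stated home height.
- **Loading:** Each can was gripped across its diameter, lowered to the lane floor in the loading bay and let go. For red and yellow the wrist force showed floor contact before release. For green it did not, so I lowered it another 2 mm to the touchdown height of the other two and let go there.
- **Last pictures:** The cans touch one another, look square across the lane and sit behind the closed gate, with the arm clear. The measured spacing was about 48 mm instead of the nominal 54 mm. I put that down to the hoop and arm hiding parts of the bands and to the height I assumed for them. I did not measure each can's distance to its place.
- **Bystanders:** The shaker, the clear canister and the plain can were found within about 3 pixels of where they were at the start. The gate handle showed within about 3 pixels of its predicted home position.
- **Refused call:** One early move call was refused because its rows lacked the claw value. I sent it again with no effect on the job.

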